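# Move the feeder slide to the coconut hut's notch

### The job

Lift the feeder slide by its knob out of the notch it sits in, carry it along the notched rail to the notch where its feeding tube hangs over the hole in the top of the coconut hut, set it fully down into that notch, upright, and let go. Do not push the hut about.

Things in the scene. Friction and masses are not known exactly. Their poses are not given: they have to be found in the camera images.
- rack: Fixed tray with two upright combs (rail) along y, at x = -34 and +34 mm, 8 mm thick, tops z 99. Origin on table, mid-rail. Four notches, y = -157.5, -52.5, 52.5, 157.5 mm: floor z 70, 18 wide, flaring from z 82 to 38 wide. Slide starts at y -157.5. At the others, 135 mm to +x of mid-rail (3 mm out at most), stand hut, white cup, clay bowl (up to 70 mm above table), in any order.
- knob (a point): Centre of the slide's black block knob: 44 (x) x 28 (y) x 40 mm tall; grip it from above across the 28. x, y as the rack's. Slide: loose, 0.28-0.46 kg. Its 100 x 14 mm cross bar lies in the notches, underside 60 mm below knob centre; keel 44 x 14 mm between the combs ends 85 below; arm to +x 22-30 below. Seated: knob centre 130 mm above table; it must rise 29 to clear the teeth.
- tube_mouth (a point): Centre of the lower mouth of the black feeding tube (26 mm across, 55 mm tall, top flared to 38 mm) at the end of the slide's arm: 135 mm to +x of the knob's centre and 52 mm below it, so 78 mm above the table when seated. It moves with the slide.
- hut_hole (a point): Centre of the round hole, 44 mm wide at its rim, in the top of the coconut hut: a loose orange resin dome with a dark doorway, 90 mm across, 58 mm tall, standing on the rack's tray, hole 70 mm above the table. z up, yaw arbitrary.
Mind the look-alikes: they are no part of the job. What is shaped like the part that bears knob but orange is not meant.

How it is judged:
On the way:
1. the slide is lifted out of its notch (z of knob in the frame of rack above 0.156 m), for 0.1 s.
At the end, for the whole second after the job is handed in: The slide rests fully down in the notch at the hut (knob centre within 8 mm of 130 mm above the table), upright within 10 degrees, with the tube's mouth over the hut's hole, centres within 25 mm of each other seen from above (horizontal distance between tube_mouth and hut_hole below 0.025 m and z of knob in the frame of rack between 0.122 and 0.138 m and angle between knob's own z axis and vertical below 0.17 rad); the robot touches nothing.
It fails at once if the coconut hut is pushed more than 20 mm (distance of hut_hole from where it was at the start of the episode above 0.02 m).
It also fails if it takes over 32 s, if anything falls off the work surface, if the arm or the gripper's body presses on something with over 40 N, if the wrist force passes 120 N, or if a joint passes its speed limit or range.

### The arm

A 7-joint arm with a two-finger parallel gripper is mounted at the origin on the work surface. World frame = base frame: x ahead of the robot, y to its left, z up, the work surface at z = 0. Lengths are in m, angles in rad, forces in N, time in s.
With the tool pointing down it reaches from about 0.4 to 0.875 m from the base axis. Payload 6.5 kg.
Tool frame: the origin (TCP) lies at the very end of the fingers, on their centre line; the grasp point (between the pads) lies bot.grip_point_offset behind it (bot.grip_point_offset is the distance from the TCP to the grasp point, in m); z points along the fingers, y is the line along which they close (so a half turn about z gives the same grasp; the last joint's range is limited). The gripper opens to 88 mm and grips with 3 to 60 N. Pads are 18 mm wide; open, the fingers measure 123 mm over their backs; the gripper's body (75 mm by 187 mm) begins 45 mm behind the grasp point.
Start: joints at [1.047, 0.536, -0.004, 1.538, 0.003, 1.067, -0.071], TCP at [0.287, -0.583, 0.239] pointing down, gripper open.
Joint ranges: [-2.7, 2.7], [-0.37, 2.16], [-1.27, 1.26], [0.24, 2.4], [-1.31, 4.45], [0.19, 1.91], [-2.76, 2.76]. Speed limits (rad/s): [2.39, 2.39, 3.14, 3.14, 3.14, 3.14, 3.14].

### API

Orientations are given as a unit quaternion [w, x, y, z].
In Python, from rig import state, read_camera, camera_params, bot gives the robot as it stands. The module is installed in compiled form; this text tells all that it offers.
- The arm moves only by the tool play_rows, never from a script. Its argument "steps" is a list of rows, each a list of 5 numbers: the shift along the tool's x, y, z scaled (see below), then the turn about the tool's z scaled (see below), then the opening, from -1 (shut) to 1 (fully open). In form: [[tx, ty, tz, roll, gripper], ...]. A call has 1 to 12 rows; each row is the pose to reach, as a shift and turn from the pose commanded when the call began, along the tool's axes at that moment; what a row does not reach only later rows make up. The controller multiplies each number of a shift by 250 mm and each number of a turn by 90 degrees. A row lasts 1/12 s, in which the tool goes at most 41.7 mm and 7.16 degrees, less where a joint would pass 70% of its speed; a pose out of reach is approached as far as the arm can. A call with a number of a shift or a turn outside -1 to 1 is refused whole. A call with a gripper value outside its range is refused whole. The fingers move at their own pace and stop on an object; "force" is the grip in N (left out, the last holds). Time passes only in rows, so rows that repeat a pose let the fingers close. It gives the time, the measured TCP pose, the force, the opening and the grip force at its end, in the units of the state.
- state(): the state, without advancing time (a new reading comes with each control period).
- read_camera(name): name is "side" or "top"; returns (picture, depth): 480x640x3 uint8, blue, green, red; 480x640 float32, m along the optical axis (not along the pixel's ray), 0 where there is no reading.
- camera_params(name): a dict with "fx", "fy", "cx", "cy" (pixels), "T" (4x4, takes a point from camera to world coordinates). Camera axes: x right, y down, z forward; pixel columns grow to the right and rows downward; lengths in m; the calibration is good to about 2 mm. A picture is of the moment at which its call begins. camera_params takes no time and is no camera call.
- bot.job_done(): hands the job in; it is judged then, once.
The state is a dict: "clock": time; "joint_pos": joint angles; "joint_velocities": joint speeds; "effort": joint torques, N m; "eef_pos": TCP position; "ee_rot": TCP orientation; "wrist_force": force on the tool from outside, world axes, zero at the start; "moment": the same for the moment, N m; "opening": opening from 0.0 (shut) to 1.0 (fully open); "grip_force": force on a finger pad.
Only numpy, scipy, OpenCV 4.12 (cv2) and the standard library are available. Lean on these libraries where they do the work, as an engineer would, in place of code of your own. Each camera call takes 0.05 s, during which the arm holds its last target. There are 200 camera calls.

## Working session

There is one attempt and no reset: what is moved stays moved. The work goes in short steps, Python scripts to look and compute and a tool call to move; the robot and the scene stay as the last step left them, time stands still between calls to the robot, and variables do not carry over. Pictures are saved under pics/ and viewed, at most 10 in all, crops included, and the job is handed in when it is done.

Besides the shell and the picture viewer there is one more tool, called after "Request:" by a JSON object that holds its "name" and its "arguments". play_rows: Moves the arm, as the interface text tells. Its arguments: {"type":"object","properties":{"steps":{"type":"array"},"force":{"type":"number"}},"required":["steps"]}

```bash
mkdir -p pics; python3 - <<'E'
from rig import *
import cv2,numpy as np
for n in("top","side"):
    p,d=read_camera(n);cv2.imwrite(f"pics/{n}0.png",p);np.save(f"pics/{n}0.npy",d)
    print(n,camera_params(n))
print(state(),bot.grip_point_offset)
E
```

```text
top {'fx': 451.52924407746434, 'fy': 451.52924407746434, 'cx': 332.6931768784938, 'cy': 235.78979423313942, 'T': array([[ 0.00890755, -0.99638692,  0.08446158,  0.40649904],
       [-0.9999422 , -0.00836698,  0.00675201, -0.0319909 ],
       [-0.00602093, -0.08451685, -0.99640386,  0.9268817 ],
       [ 0.        ,  0.        ,  0.        ,  1.        ]])}
side {'fx': 471.1281781341708, 'fy': 471.1281781341708, 'cx': 321.770731180862, 'cy': 244.7253628505621, 'T': array([[-0.9524894 , -0.15974273,  0.25931872,  0.28607271],
       [-0.30455171,  0.48976983, -0.81692948,  0.63787854],
       [ 0.00349207, -0.85709263, -0.51515049,  0.52028253],
       [ 0.        ,  0.        ,  0.        ,  1.        ]])}
{'clock': 0.1, 'joint_pos': array([ 1.04681161,  0.53708716, -0.00445378,  1.53876413,  0.00262358,
        1.06729815, -0.07115992]), 'joint_velocities': array([-0.00080627, -0.00140497,  0.00026813, -0.0032319 ,  0.00087889,
        0.00140881,  0.00215523]), 'effort': array([ 3.17114595e-03, -5.72081816e+01,  9.94364619e-01, -2.52226120e+01,
       -5.61168906e-02,  1.35592668e-02,  3.73057719e-05]), 'eef_pos': array([ 0.28702202, -0.58258138,  0.23793263]), 'ee_rot': array([-7.38274945e-04,  9.73902569e-01,  2.26965162e-01, -2.37537309e-04]), 'wrist_force': array([ 0.36285549, -0.1550018 , -0.10039914]), 'moment': array([-0.01024068,  0.02761634, -0.00265503]), 'grip_force': 0.0, 'opening': 1.0030839854651008} 0.0187
```

View pics/top0.png

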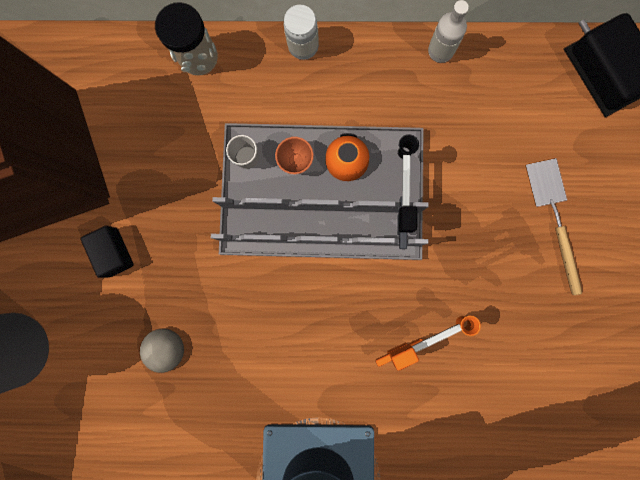

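View pics/side0.png

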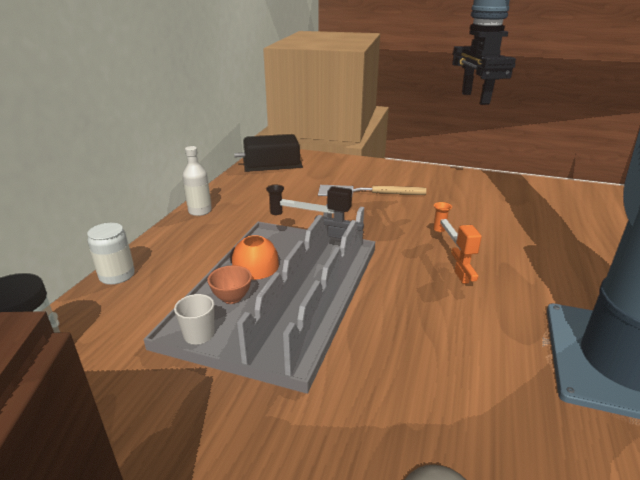

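The top view shows the rack nearly aligned with the world axes. The knob is at about (408,219), its tube at (409,145), the hut hole at (347,153), and the orange look-alike is off the rack. The hut stands at the notch next to the slide.

```bash
cat > h.py <<'E'
from rig import *
import cv2,numpy as np
def cloud(n,d=None):
    p,dd=read_camera(n); 
    c=camera_params(n);v,u=np.mgrid[:480,:640]
    P=np.stack([(u-c['cx'])/c['fx']*dd,(v-c['cy'])/c['fy']*dd,dd],-1)@c['T'][:3,:3].T+c['T'][:3,3]
    P[dd==0]=np.nan
    return p,P
def box(m): return cv2.minAreaRect((m*1000).astype(np.float32))
E
python3 - <<'E'
from h import *
p,P=cloud("top")
Z=P[...,2]
def sel(x0,x1,y0,y1,z0,z1,c=None):
    m=np.zeros(Z.shape,bool);m[y0:y1,x0:x1]=True
    m&=(Z>z0)&(Z<z1); 
    if c is not None:m&=c
    return P[m]
dark=p.max(2)<60
k=sel(390,425,195,235,.14,.17);print("knob top",len(k),np.nanmedian(k[:,2]),box(k[:,:2]))
t=sel(392,425,130,160,.11,.15,dark);print("tube top",len(t),np.nanmedian(t[:,2]),box(t[:,:2]),t.mean(0))
b=sel(200,440,190,250,.09,.108)
print("combs",len(b))
for lo,hi in((190,215),(225,250)):
    q=sel(205,395,lo,hi,.092,.106);f=np.polyfit(q[:,1],q[:,0],1);print(f,q[:,1].min(),q[:,1].max(),np.degrees(np.arctan(f[0])))
h=sel(320,375,130,185,.055,.09);print("hut top",len(h),np.median(h[:,2]),box(h[:,:2]),cv2.minEnclosingCircle((h[:,:2]*1000).astype(np.float32)))
# hole by colour
hsv=cv2.cvtColor(p,cv2.COLOR_BGR2HSV);hole=np.zeros((480,640),np.uint8);hole[138:168,330:366]=(hsv[138:168,330:366,1]<120)*255
n,l,s,cen=cv2.connectedComponentsWithStats(hole);i=1+s[1:,4].argmax();print(s[i],cen[i])
c=camera_params("top")
r=c['T'][:3,:3]@[(cen[i][0]-c['cx'])/c['fx'],(cen[i][1]-c['cy'])/c['fy'],1];o=c['T'][:3,3];print("hole",o+r*(.07-o[2])/r[2])
# arm direction
a=sel(398,416,160,200,.09,.12);f=np.polyfit(a[:,0],a[:,1],1);print("arm",f,np.median(a[:,2]),len(a))
E
```

```text
knob top 406 0.1496966322600362 ((505.5977783203125, -157.84022521972656), (27.06657600402832, 44.40892028808594), 89.2486343383789)
tube top 243 0.12982463847717163 ((639.4472045898438, -160.91134643554688), (34.88056945800781, 34.5024528503418), 59.07666015625) [ 0.64248358 -0.1624725   0.12818183]
combs 1558
[0.01738583 0.54011174] -0.14004522863720562 0.19919273764263898 0.9960343771817423
[0.01694108 0.47231685] -0.13936433797289213 0.19908450786735407 0.9705595094902735
hut top 772 0.0636013012132211 ((641.5144653320312, -53.08702850341797), (74.4128646850586, 71.76187896728516), 85.40023803710938) ((641.3092651367188, -52.91422653198242), 37.629215240478516)
[339 144  19  18 272] [347.61764706 152.24632353]
hole [ 0.64156974 -0.05361125  0.07      ]
arm [-0.03624465 -0.13823997] 0.10810224102115334 292
```

```bash
cat >> h.py <<'E'
from scipy.spatial.transform import Rotation as R
def go(target,yaw_deg):
    s=state();r=R.from_quat(s['ee_rot'],scalar_first=True);M=r.as_matrix()
    d=M.T@(np.array(target)-s['eef_pos'])
    yaw=np.degrees(np.arctan2(M[1,0],M[0,0]))
    print("t",s['clock'],"pos",s['eef_pos'],"yaw",yaw,"shift/250",(d/.25).round(4),"turn/90",round(-(yaw_deg-yaw)/90,4),"F",s['wrist_force'].round(1),"open",s['opening'],s['grip_force'])
E
python3 -c "
from h import *
go([.40,-.37,.24],-1)"
```

```text
t 0.15 pos [ 0.28709132 -0.5826601   0.238061  ] yaw 26.235864636925744 shift/250 [ 0.7811 -0.5634 -0.0071] turn/90 0.3026 F [0.1 0.2 0.6] open 0.9994967977068966 0.0
```

Request:
{"name": "play_rows", "arguments": {"steps": [[0.1, -0.07, 0, 0.04, 1], [0.23, -0.165, 0, 0.1, 1], [0.36, -0.26, 0, 0.16, 1], [0.49, -0.35, 0, 0.22, 1], [0.6, -0.43, 0, 0.27, 1], [0.68, -0.49, 0, 0.303, 1], [0.74, -0.535, 0, 0.303, 1], [0.78, -0.563, 0, 0.303, 1], [0.78, -0.563, 0, 0.303, 1], [0.78, -0.563, 0, 0.303, 1]]}}

```text
clock: 0.98
eef_pos: [0.3998, -0.371, 0.2387]
ee_rot: [0.0, 1.0, -0.009, -0.0]
wrist_force: [-0.3, -0.7, -0.5]
opening: 0.996
grip_force: 0.0
```

```bash
python3 -c "
from h import *
go([.5056,-.158,.20],-1)"
```

```text
t 0.9833 pos [ 0.39980754 -0.37104597  0.23868049] yaw -0.9988052218665193 shift/250 [ 0.4083 -0.8595  0.1543] turn/90 0.0 F [-0.3 -0.7 -0.5] open 0.9961082147913493 0.0
```

Request:
{"name": "play_rows", "arguments": {"steps": [[0.05, -0.1, 0, 0, 1], [0.11, -0.23, 0, 0, 1], [0.18, -0.37, 0, 0, 1], [0.24, -0.5, 0.03, 0, 1], [0.3, -0.63, 0.06, 0, 1], [0.35, -0.74, 0.1, 0, 1], [0.39, -0.82, 0.14, 0, 1], [0.408, -0.86, 0.154, 0, 1], [0.408, -0.86, 0.154, 0, 1], [0.408, -0.86, 0.154, 0, 1]]}}

```text
clock: 1.82
eef_pos: [0.5054, -0.1596, 0.2002]
ee_rot: [0.001, 1.0, -0.01, -0.0]
wrist_force: [-0.2, -0.2, -0.6]
opening: 0.998
grip_force: 0.0
```

```bash
python3 - <<'E'
from h import *
go([.5056,-.158,.114],-1)
p,P=cloud("side")
cv2.imwrite("pics/s1.png",cv2.resize(p[100:340,200:520],(640,480)))
E
```

```text
t 1.8167 pos [ 0.50542659 -0.15956315  0.20024572] yaw -1.1328670529715392 shift/250 [ 0.0008 -0.0066  0.345 ] turn/90 -0.0015 F [-0.2 -0.2 -0.6] open 0.997558180720701 0.0
```

View pics/s1.png

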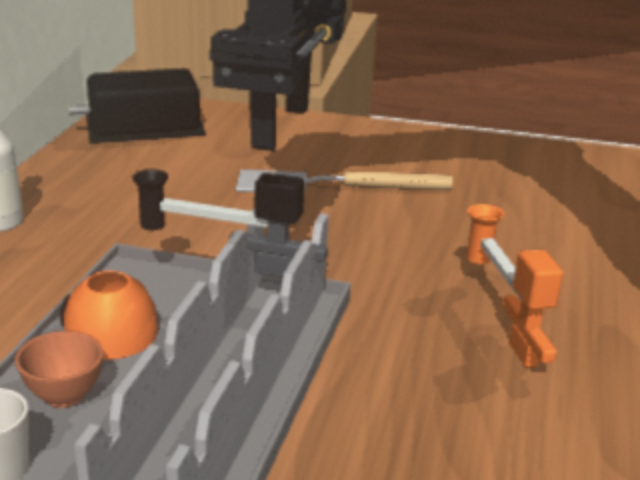

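The open fingers are above the knob, at about (265-297,100) in the crop, with the knob at (279,195). Next I descend, grip and check.

Request:
{"name": "play_rows", "arguments": {"steps": [[0, -0.005, 0.08, 0, 1], [0, -0.005, 0.18, 0, 1], [0, -0.005, 0.27, 0, 1], [0, -0.005, 0.33, 0, 1], [0, -0.005, 0.345, 0, 1], [0, -0.005, 0.345, 0, 1], [0, -0.005, 0.345, 0, -1], [0, -0.005, 0.345, 0, -1], [0, -0.005, 0.345, 0, -1], [0, -0.005, 0.345, 0, -1], [0, -0.005, 0.345, 0, -1], [0, -0.005, 0.345, 0, -1]], "force": 40}}

```text
clock: 2.87
eef_pos: [0.5061, -0.1563, 0.1143]
ee_rot: [0.0, 1.0, -0.009, 0.0]
wrist_force: [-0.5, 0.6, -0.4]
opening: 0.571
grip_force: 0.0
```

Request:
{"name": "play_rows", "arguments": {"steps": [[0, 0, 0, 0, -1], [0, 0, 0, 0, -1], [0, 0, 0, 0, -1], [0, 0, 0, 0, -1]]}}

```text
clock: 3.2
eef_pos: [0.5059, -0.1563, 0.1139]
ee_rot: [0.0, 1.0, -0.009, -0.0]
wrist_force: [-0.2, 0.1, -0.2]
opening: 0.319
grip_force: 39.5
```

Request:
{"name": "play_rows", "arguments": {"steps": [[0, 0, -0.02, 0, -1], [0, 0, -0.05, 0, -1], [0, 0, -0.09, 0, -1], [0, 0, -0.13, 0, -1], [0, 0, -0.17, 0, -1], [0, 0, -0.19, 0, -1], [0, 0, -0.2, 0, -1], [0, 0, -0.2, 0, -1], [0, 0, -0.2, 0, -1], [0, 0, -0.2, 0, -1]]}}

```text
clock: 4.03
eef_pos: [0.5055, -0.1561, 0.1635]
ee_rot: [-0.0, 1.0, -0.009, -0.0]
wrist_force: [-0.4, 0.2, -2.8]
opening: 0.311
grip_force: 39.5
```

```bash
python3 - <<'E'
from h import *
p,P=cloud("side")
cv2.imwrite("pics/s2.png",cv2.resize(p[100:340,200:520],(640,480)))
p,P=cloud("top");cv2.imwrite("pics/t2.png",cv2.resize(p[100:260,220:440],(770,560)))
Z=P[...,2];w=np.zeros(Z.shape,bool);w[100:270,380:440]=1
a=P[w&(Z>.14)&(Z<.175)&(p.min(2)>110)];print("arm",len(a),np.polyfit(a[:,0],a[:,1],1),np.polyfit(a[:,0],a[:,2],1),a.min(0),a.max(0))
t=P[w&(Z>.155)&(Z<.2)&(p.max(2)<60)&(P[...,0]>.61)];print("tube",len(t),box(t[:,:2]),np.median(t[:,2]))
s=state();go(s['eef_pos'],-1)
E
```

```text
arm 175 [-0.04446094 -0.13037032] [-0.00690582  0.16134265] [ 0.57631343 -0.16340417  0.15390215] [ 0.62687257 -0.15224674  0.16064418]
tube 271 ((639.593017578125, -157.04214477539062), (31.357498168945312, 34.2982177734375), 79.46842956542969) 0.17715063316881263
t 4.1333 pos [ 0.50552245 -0.15615125  0.1634804 ] yaw -1.0366126009571228 shift/250 [0. 0. 0.] turn/90 -0.0004 F [-0.4  0.1 -3.5] open 0.315869797072067 39.46046009659767
```

View pics/s2.png

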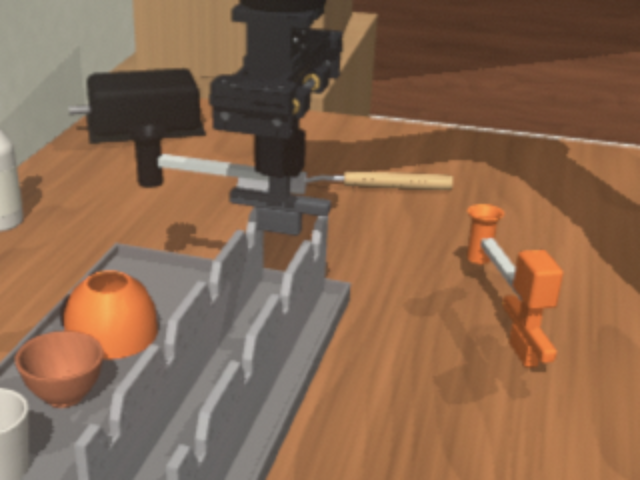

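View pics/t2.png

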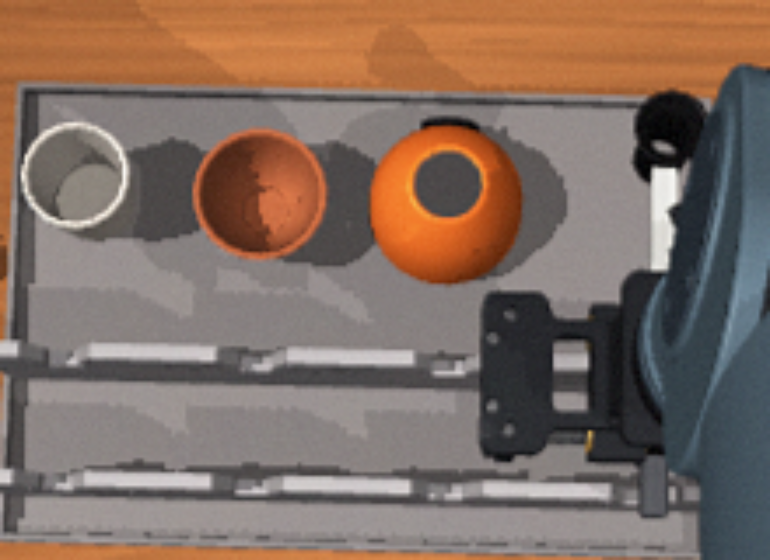

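The slide hangs level in the grip, clear of the teeth, and the tube is above the hut's height. Now I carry it 105 mm along the rail (tool -y).

Request:
{"name": "play_rows", "arguments": {"steps": [[0, -0.02, 0, 0, -1], [0, -0.06, 0, 0, -1], [0, -0.11, 0, 0, -1], [0, -0.17, 0, 0, -1], [0, -0.23, 0, 0, -1], [0, -0.29, 0, 0, -1], [0, -0.34, 0, 0, -1], [0, -0.38, 0, 0, -1], [0, -0.41, 0, 0, -1], [0, -0.42, 0, 0, -1], [0, -0.42, 0, 0, -1], [0, -0.42, 0, 0, -1]]}}

```text
clock: 5.13
eef_pos: [0.5078, -0.0518, 0.1639]
ee_rot: [0.0, 1.0, -0.009, -0.0]
wrist_force: [0.0, -0.1, -2.8]
opening: 0.311
grip_force: 39.5
```

```bash
python3 - <<'E'
from h import *
# tooth tops from the first (unobstructed) top depth
c=camera_params("top");d=np.load("pics/top0.npy");v,u=np.mgrid[:480,:640]
Q=np.stack([(u-c['cx'])/c['fx']*d,(v-c['cy'])/c['fy']*d,d],-1)@c['T'][:3,:3].T+c['T'][:3,3]
for xo in(.540,.4723):
    m=(abs(Q[...,0]-xo-.0172*Q[...,1])<.006)&(Q[...,2]>.095)&(Q[...,2]<.106)
    y=np.sort(Q[m][:,1]);g=np.diff(y);i=np.where(g>.015)[0];print("gaps",[(y[j].round(4),y[j+1].round(4),((y[j]+y[j+1])/2).round(4)) for j in i])
p,P=cloud("top");cv2.imwrite("pics/t3.png",cv2.resize(p[100:260,220:440],(770,560)))
Z=P[...,2]
t=P[(Z>.155)&(Z<.2)&(p.max(2)<60)&(P[...,0]>.61)&(P[...,0]<.67)&(abs(P[...,1]+.054)<.03)];print("tube",len(t),box(t[:,:2]),t.min(0),t.max(0))
go([.5073,-.0513,.1135],-1)
p,_=cloud("side");cv2.imwrite("pics/s3.png",cv2.resize(p[100:340,200:520],(640,480)))
E
```

```text
gaps [(np.float64(-0.0709), np.float64(-0.0375), np.float64(-0.0542)), (np.float64(0.0331), np.float64(0.0666), np.float64(0.0498)), (np.float64(0.1375), np.float64(0.1708), np.float64(0.1541)), (np.float64(0.1985), np.float64(0.4376), np.float64(0.3181))]
gaps [(np.float64(-0.1744), np.float64(-0.1414), np.float64(-0.1579)), (np.float64(-0.0694), np.float64(-0.0362), np.float64(-0.0528)), (np.float64(0.036), np.float64(0.0673), np.float64(0.0516)), (np.float64(0.1394), np.float64(0.1726), np.float64(0.156))]
tube 18 ((657.29736328125, -52.859153747558594), (2.0005531311035156, 16.903409957885742), 0.6881952285766602) [ 0.65629707 -0.06132226  0.17867303] [ 0.65835896 -0.04441685  0.18504427]
t 5.1833 pos [ 0.50774765 -0.0520741   0.16394016] yaw -1.0978089204914323 shift/250 [-0.0018 -0.0032  0.2018] turn/90 -0.0011 F [ 0.3  0.2 -3.1] open 0.3193269759639892 39.461246095597744
```

View pics/s3.png

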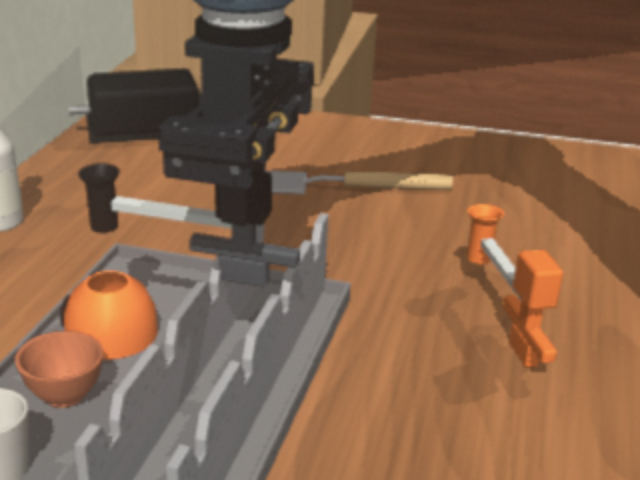

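The slide hangs over the hut's notch, with the bar at about (245,248) in the crop and the tube over the hut. The measured notch centre is y ≈ -0.0535 and the TCP is at -0.052, so I shift by 1 mm and lower gently.

Request:
{"name": "play_rows", "arguments": {"steps": [[0, 0.004, 0.01, 0, -1], [0, 0.004, 0.03, 0, -1], [0, 0.004, 0.05, 0, -1], [0, 0.004, 0.07, 0, -1], [0, 0.004, 0.09, 0, -1], [0, 0.004, 0.11, 0, -1], [0, 0.004, 0.125, 0, -1], [0, 0.004, 0.135, 0, -1], [0, 0.004, 0.14, 0, -1], [0, 0.004, 0.14, 0, -1]]}}

```text
clock: 6.07
eef_pos: [0.5076, -0.0522, 0.1287]
ee_rot: [-0.0, 1.0, -0.009, -0.0]
wrist_force: [-1.0, 0.7, -2.6]
opening: 0.314
grip_force: 39.5
```

Request:
{"name": "play_rows", "arguments": {"steps": [[0, 0, 0.01, 0, -1], [0, 0, 0.02, 0, -1], [0, 0, 0.03, 0, -1], [0, 0, 0.04, 0, -1], [0, 0, 0.048, 0, -1], [0, 0, 0.053, 0, -1], [0, 0, 0.056, 0, -1], [0, 0, 0.056, 0, -1]]}}

```text
clock: 6.73
eef_pos: [0.5077, -0.0523, 0.1148]
ee_rot: [-0.0, 1.0, -0.009, -0.0]
wrist_force: [0.1, 0.2, -2.9]
opening: 0.318
grip_force: 39.5
```

Request:
{"name": "play_rows", "arguments": {"steps": [[0, 0, 0.003, 0, -1], [0, 0, 0.006, 0, -1], [0, 0, 0.006, 0, -1], [0, 0, 0.006, 0, -1]]}}

```text
clock: 7.07
eef_pos: [0.5078, -0.0523, 0.1139]
ee_rot: [0.0, 1.0, -0.009, 0.0]
wrist_force: [-2.5, 0.5, 5.0]
opening: 0.314
grip_force: 39.4
```

Contact at the seated height. Releasing and withdrawing upward.

Request:
{"name": "play_rows", "arguments": {"steps": [[0, 0, 0, 0, -0.2], [0, 0, 0, 0, 0], [0, 0, 0, 0, 0.4], [0, 0, 0, 0, 0.4], [0, 0, 0, 0, 0.4], [0, 0, 0, 0, 0.4], [0, 0, 0, 0, 0.4]]}}

```text
clock: 7.65
eef_pos: [0.5078, -0.0523, 0.1134]
ee_rot: [0.0, 1.0, -0.009, 0.0]
wrist_force: [-0.4, -0.1, -0.3]
opening: 0.699
grip_force: 0.0
```

Request:
{"name": "play_rows", "arguments": {"steps": [[0, 0, -0.05, 0, 0.4], [0, 0, -0.12, 0, 0.4], [0, 0, -0.22, 0, 0.4], [0, 0, -0.34, 0, 0.4], [0, 0, -0.46, 0, 0.4], [0, 0, -0.55, 0, 0.4], [-0.1, 0, -0.6, 0, 0.4], [-0.2, 0, -0.6, 0, 0.4], [-0.3, 0, -0.6, 0, 0.4], [-0.35, 0, -0.6, 0, 0.4], [-0.35, 0, -0.6, 0, 0.4], [-0.35, 0, -0.6, 0, 0.4]]}}

```text
clock: 8.65
eef_pos: [0.4205, -0.0507, 0.2638]
ee_rot: [0.0, 1.0, -0.009, 0.001]
wrist_force: [0.6, -0.8, 0.1]
opening: 0.7
grip_force: 0.0
```

```bash
python3 - <<'E'
from h import *
p,P=cloud("top");cv2.imwrite("pics/t4.png",cv2.resize(p[100:260,220:440],(770,560)))
q,S=cloud("side");cv2.imwrite("pics/s4.png",cv2.resize(q[100:340,200:520],(640,480)))
for n,X,im in(("top",P,p),("side",S,q)):
    near=(abs(X[...,0]-.507)<.035)&(abs(X[...,1]+.053)<.03)&(X[...,2]>.142)&(X[...,2]<.16)
    k=X[near]
    if len(k):print(n,"knob",len(k),np.median(k[:,2]),box(k[:,:2]))
    t=X[(X[...,2]>.115)&(X[...,2]<.14)&(abs(X[...,0]-.642)<.03)&(abs(X[...,1]+.054)<.03)]
    if len(t):print(n,"tube",len(t),np.median(t[:,2]),box(t[:,:2]))
    h=X[(X[...,2]>.03)&(X[...,2]<.072)&(abs(X[...,0]-.642)<.06)&(abs(X[...,1]+.054)<.05)&(im[...,2]>180)&(im[...,0]<60)]
    if len(h):print(n,"hut",len(h),cv2.minEnclosingCircle((h[:,:2]*1000).astype(np.float32)))
E
```

```text
top tube 246 0.13051774253788623 ((642.1464233398438, -56.261783599853516), (35.498687744140625, 35.12684631347656), 46.60324478149414)
top hut 615 ((637.5499877929688, -47.483299255371094), 39.23681640625)
side knob 254 0.1477927349501477 ((505.825439453125, -52.32110595703125), (30.020273208618164, 43.536319732666016), 89.51847076416016)
side tube 239 0.12663188045627893 ((641.0397338867188, -55.806983947753906), (34.57299041748047, 36.75310516357422), 24.256786346435547)
side hut 56 ((639.8441162109375, -49.58660888671875), 42.82148742675781)
```

View pics/s4.png

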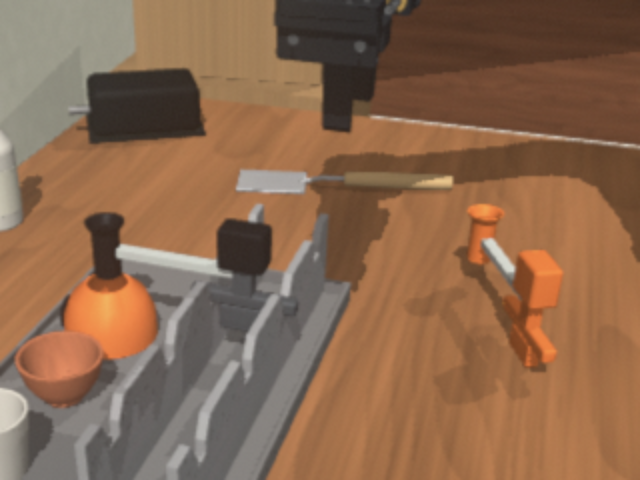

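View pics/t4.png

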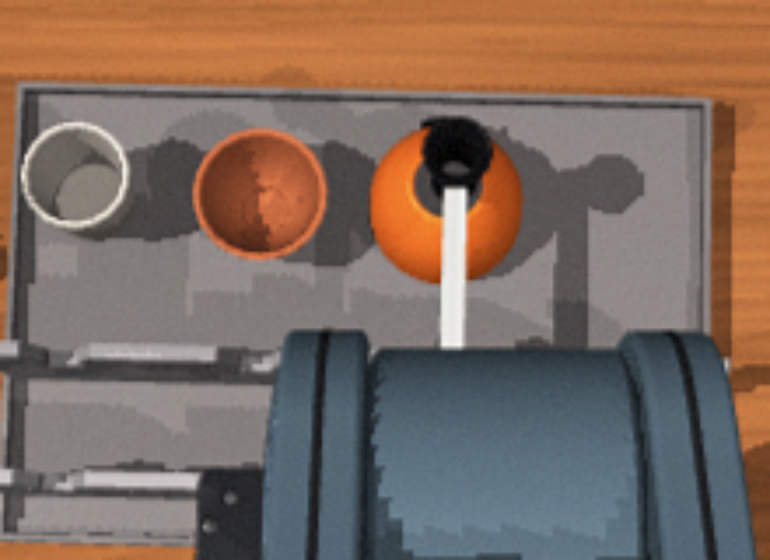

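The slide is seated and upright in the hut's notch: tube top at z 0.130, tube at (0.642,-0.056) against the hole at (0.6416,-0.0536). The hut outline is unmoved and the gripper is clear.

```bash
python3 -c "
from rig import bot
print(bot.job_done())"
```

```text
the job is handed in; nothing more can be done
None
```

The slide is seated upright in the hut's notch and released, its tube measured about 2–3 mm from the hut's hole centre and the hut visibly unmoved; I handed the job in about 9 s into the 32 s, and no verdict was returned.

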